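Hang the washed baskets on the swing arm to drain

TASK

Hang the two dip baskets by their bails on the swing arm of the drain stand, the small one in the inner dip and the large one in the outer dip, and leave the arm swung back fully home so that both drain over the tray; the arm is parked there now with its open end away from you, so swing it out first. Keep the baskets upright with the corks and the lid still in them, and leave the tin, the bottles and the mug where they stand.

Things in the scene. Friction and masses are not known exactly. Their poses are not given: they have to be found in the camera images.
- drain_stand: fixed steel drain stand. Origin: foot of its post, on the worktop. x runs from the post over the drip tray. The post is 18 mm thick with a 27 mm hub on top, 193 mm high in all; the tray lies beyond it, x from 25 to 247 mm, y within 78 mm, its rim 21 mm high
- swing_arm (a joint): angle of the swing arm on the post, rad: 0 = against its home stop, arm pointing along the stand's x over the tray; grows as it swings out to the stand's -y side (clockwise from above), at most 2.1. Stiff: it stays where it is left (about 1 N at its end moves it).
- inner_seat (a point): point in the middle of the inner dip of the swing arm, 58 mm from the post's axis, 167 mm above the worktop: where the centre line of the bail's crook lies when it is fully down in this dip. It moves with the arm; z up, x along the arm towards its free end
- outer_seat (a point): point in the middle of the outer dip of the swing arm, 165 mm from the post's axis, 167 mm above the worktop: where the centre line of the bail's crook lies when it is fully down in this dip. It moves with the arm; z up, x along the arm towards its free end
- push_point (a point): the arm is a bent steel strap 14 mm wide, 5 mm thick, its middle 172 mm above the worktop, with two 14 mm deep V dips; its free end turns up from 206 mm to 219 mm out, 190 mm high. Here: the middle of the strap between the outer dip and the upturned end, 200 mm from the post's axis, 172 mm high: a place to push the arm sideways
- small_basket: steel wire basket, x 64 mm, y 100 mm, walls 45 mm high, open top; rigid upright bail of 8 mm wire in its y-z plane: legs at y -50 and +50, straight grip bars from |y| 21 to 42 mm, centre line 120 mm above the underside; between them a raised crook (|y| < 12.5 mm, centre line 127 mm up) that sits on the arm. Two washed corks lie in it. Origin: centre of underside, z up. 0.22 kg
- small_basket_bail (a point): the centre line of the crook in the middle of the small basket's bail, 127 mm above the basket's underside
- large_basket: steel wire basket, x 104 mm, y 100 mm, walls 45 mm high, open top; rigid upright bail of 8 mm wire in its y-z plane: legs at y -50 and +50, straight grip bars from |y| 21 to 42 mm, centre line 120 mm above the underside; between them a raised crook (|y| < 12.5 mm, centre line 127 mm up) that sits on the arm. A washed black tin lid lies in it. Origin: centre of underside, z up. 0.29 kg
- large_basket_bail (a point): the centre line of the crook in the middle of the large basket's bail, 127 mm above the basket's underside
- cork_a: cork, 26 mm, in the small basket; origin: centre of its underside
- cork_b: the other cork, alike
- tin_lid: black tin lid, 90 mm across, 13 mm thick, in the large basket; origin: centre of its underside
- ink_tin: bystander: closed ink tin, 71 mm across, 62 mm tall; origin: centre of the underside
- dropper_bottle: bystander: brown bottle with a black dropper top, 33 mm across, 102 mm tall; origin: centre of the underside
- varnish_bottle: bystander: small bottle of pink varnish with a tan cap, 31 mm across, 79 mm tall; origin: centre of the underside
- tea_mug: bystander: blue and white tea mug, 78 mm across (114 mm with its handle), 92 mm tall; origin: centre of the underside

How it is judged:
By the outcome, as a careful person would: the job done as asked, in the order asked, and still so for the second after the job is handed in, with the robot touching nothing.
It also fails if it takes over 72 s, if anything falls off the work surface, if the arm or the gripper's body presses on something with over 40 N, if the wrist force passes 120 N, or if a joint passes its speed limit or range.

ROBOT

A 7-joint arm with a two-finger parallel gripper is mounted at the origin on the work surface; the furniture and walls round the work are solid. World frame = base frame: x ahead of the robot, y to its left, z up, the work surface at z = 0. Lengths are in m, angles in rad, forces in N, time in s.
With the tool pointing down it reaches from about 0.425 to 0.875 m from the base axis. Payload 8.4 kg.
Tool frame: the origin (TCP) lies midway between the tips of the shut fingers; the grasp point (between the pads) lies 19 mm behind it; z points along the fingers, y is the line along which they close (so a half turn about z gives the same grasp; the last joint's range is limited). The gripper opens to 85 mm and grips with 20 to 120 N. Pads are 22 mm wide; open, the fingers measure 114 mm over their backs; the gripper's body (76 mm by 85 mm) begins 54 mm behind the grasp point. The pads swing forward as they close: fully open they stand 13 mm farther back than shut.
Start: joints at [-1.34, 0.333, 0.04, 1.465, -0.013, 1.343, -0.059], TCP at [0.211, 0.615, 0.231] pointing down, gripper open.
Joint ranges: [-2.58, 2.58], [-0.38, 2.09], [-1.3, 1.39], [0.25, 2.4], [-1.5, 4.64], [0.08, 2.09], [-2.65, 2.65]. Speed limits (rad/s): [2.22, 2.22, 2.79, 2.79, 3.14, 3.14, 3.14].

INTERFACE

Orientations are given as a unit quaternion [w, x, y, z].
In Python, from station import * gives the robot as it stands.
- The arm moves only by the shell command python3 -m crank 'ROWS'. ROWS is JSON, a list of rows, each a list of 7 numbers: the shift along the world's x, y, z in mm, then the turn, a rotation vector about the world's x, y, z in degrees, then the opening, from 0 (shut) to 1 (fully open). In form: [[dx, dy, dz, wx, wy, wz, hand], ...]. A call has 1 to 12 rows; each row shifts and turns the commanded pose from where the row before left it; what a row does not reach is not made up. A row lasts 1/10 s, in which the tool goes at most 50 mm and 8.59 degrees, less where a joint would pass 70% of its speed; a pose out of reach is approached as far as the arm can. A call is refused whole if a number of a shift passes 50 or a number of a turn 8.59, either way. A call with a gripper value outside its range is refused whole. The fingers move at their own pace and stop on an object; the grip force is fixed at half the most. Time passes only in rows, so rows that do not move let the fingers close. It gives the time, the measured TCP pose, the force, the opening and the grip force at its end, in the units of the state.
- observe(): the state, without advancing time (a new reading comes with each control period).
- camera(name): name is "scene" or "top" or "wrist"; returns a dict with "pixels" (400x640x3 uint8, red, green, blue), "z_map" (400x640 float32, m along the optical axis (not along the pixel's ray), 0 where there is no reading), "intrinsics" (3x3 intrinsics, pixels), "k1" (the pictures are not rectified: a ray, as slopes to the right and down, at radius r is drawn at 1 + k1 r^2 times it, then the intrinsics apply), "extrinsics" (4x4, takes a point from world to camera coordinates); the wrist camera has in their place "T_tool_cam" (4x4, takes a point from camera to tool coordinates, whose origin is the TCP and whose axes are the flange's). Camera axes: x right, y down, z forward; pixel columns grow to the right and rows downward; lengths in m; the calibration is good to about 2 mm. A picture is of the moment at which its call begins: read the wrist's pose just before it.
- close_job(): hands the job in; it is judged then, once.
Trained networks look in the newest picture that a camera, given by its name, has taken for a name from the list of things; names that differ only in an ending like _2 or _b are one class to them, and where a whole thing is asked for, a point or a joint stands for the part that bears it (a point fixed in the world has none). Each returns a list of dicts, best first, with "score" (0 to 1); they miss things now and then, are a little off and sometimes report something else, mostly with a low value. They report only what shows in the picture. A call takes as long as a camera call.
- recognise(camera, target): "extent" ([left, top, right, bottom] in pixels, round what is visible of it).
- place_of(camera, target): "centre" ([column, row] in pixels: a listed point, or the origin of a listed thing).
The state is a dict: "time_s": time; "joints": joint angles; "qvel": joint speeds; "tau": joint torques, N m; "tcp_pos": TCP position; "orientation": TCP orientation; "wrist_force": force on the tool from outside, world axes, zero at the start; "moment": the same for the moment, N m; "gripper_width": finger opening in m; "grasp_force": force on a finger pad.
Only numpy, scipy, OpenCV 4.12 (cv2) and the standard library are available. Lean on these libraries where they do the work, as an engineer would, in place of code of your own. Each camera call takes 0.05 s, during which the arm holds its last target. There are 200 camera calls.

## Working session

There is one attempt and no reset: what is moved stays moved. The work goes in short steps, Python scripts to look and compute and a shell command to move; the robot and the scene stay as the last step left them, time stands still between calls to the robot, and variables do not carry over. Pictures are saved under pics/ and viewed, at most 10 in all, crops included, and the job is handed in when it is done.

```bash
mkdir -p pics
cat > h.py <<'E'
from station import *
import numpy as np, cv2
def ray(c,px):
    K=np.array(c["intrinsics"]);p=(np.array(px)-[K[0,2],K[1,2]])/[K[0,0],K[1,1]]
    q=p.copy()
    for _ in range(20): q=p/(1+c["k1"]*(q@q))
    return np.array([q[0],q[1],1.])
def cloud(c,sl=None):
    K=np.array(c["intrinsics"]);Z=c["z_map"];v,u=np.mgrid[:400,:640]
    p=np.stack([(u-K[0,2])/K[0,0],(v-K[1,2])/K[1,1]],-1);q=p.copy()
    for _ in range(20): q=p/(1+c["k1"]*(q**2).sum(-1,keepdims=True))
    P=np.concatenate([q,np.ones(q.shape[:2]+(1,))],-1)*Z[...,None]
    E=np.array(c["extrinsics"]); W=(P-E[:3,3])@E[:3,:3]
    W[Z==0]=np.nan
    return W
def atz(c,px,z):
    E=np.array(c["extrinsics"]);o=-E[:3,:3].T@E[:3,3];d=E[:3,:3].T@ray(c,px)
    return o+d*(z-o[2])/d[2]
def save(c,n): cv2.imwrite("pics/"+n,c["pixels"][...,::-1])
E
python3 - <<'E'
from h import *
np.set_printoptions(precision=4,suppress=True)
s=observe();print(s)
for n in("scene","top"):
    c=camera(n);save(c,n+"0.png");np.savez("c_"+n,W=cloud(c))
    E=np.array(c["extrinsics"]);print(n,-E[:3,:3].T@E[:3,3],c["k1"])
    for t,z in dict(drain_stand=0,inner_seat=.167,outer_seat=.167,push_point=.172,small_basket=0,small_basket_bail=.127,large_basket=0,large_basket_bail=.127,ink_tin=0,dropper_bottle=0,varnish_bottle=0,tea_mug=0).items():
        r=place_of(n,t)
        print(t,[(round(x["score"],2),np.round(x["centre"]),atz(c,x["centre"],z)[:2]) for x in r[:2]])
E
```

```text
{'time_s': 0.0, 'joints': array([-1.3401,  0.3339,  0.0398,  1.4663, -0.0134,  1.3433, -0.0585]), 'qvel': array([ 0.    , -0.0022,  0.0014, -0.0008,  0.0011,  0.001 ,  0.0015]), 'tau': array([ -0.0004, -65.855 ,   1.3654, -40.556 ,   0.0167,   0.013 ,
         0.    ]), 'tcp_pos': array([0.2104, 0.6145, 0.2304]), 'orientation': array([-0.0001,  0.1642,  0.9864, -0.0008]), 'wrist_force': array([-0.0985,  0.4742, -0.3445]), 'moment': array([0.004 , 0.0214, 0.0146]), 'grasp_force': 0.0, 'gripper_width': 0.0854902927766563}
scene [ 0.0473 -0.3882  0.8948] -0.01196250813731318
drain_stand [(0.62, array([329., 245.]), array([ 0.5125, -0.0011]))]
inner_seat [(0.59, array([344., 200.]), array([ 0.5582, -0.0089])), (0.57, array([290., 171.]), array([0.5401, 0.1735]))]
outer_seat [(0.7, array([371., 186.]), array([ 0.6493, -0.0312]))]
push_point [(0.65, array([378., 175.]), array([ 0.6919, -0.0228]))]
small_basket [(0.75, array([240., 198.]), array([0.4557, 0.3334]))]
small_basket_bail [(0.65, array([234., 174.]), array([0.4466, 0.3208]))]
large_basket [(0.64, array([397., 275.]), array([ 0.56
[... 747 characters left out ...]
., 149.]), array([ 0.6991, -0.0259]))]
small_basket [(0.82, array([228., 244.]), array([0.4528, 0.3296]))]
small_basket_bail [(0.91, array([220., 243.]), array([0.4493, 0.3283]))]
large_basket [(0.94, array([412., 214.]), array([ 0.5582, -0.1988]))]
large_basket_bail [(0.93, array([423., 205.]), array([ 0.5639, -0.1996]))]
ink_tin [(0.54, array([343., 235.]), array([0.4909, 0.0021]))]
dropper_bottle [(0.56, array([245., 180.]), array([0.642 , 0.2912])), (0.54, array([185., 162.]), array([0.6891, 0.4677]))]
varnish_bottle [(0.59, array([422., 158.]), array([ 0.7274, -0.2287]))]
tea_mug [(0.85, array([184., 164.]), array([0.6849, 0.4695])), (0.52, array([244., 180.]), array([0.6414, 0.2926]))]
```

View pics/top0.png

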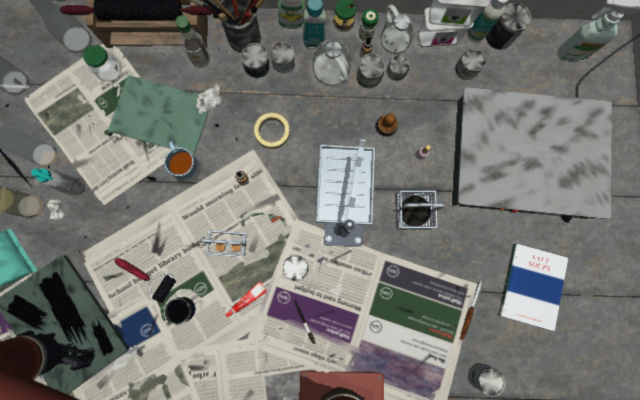

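View pics/scene0.png

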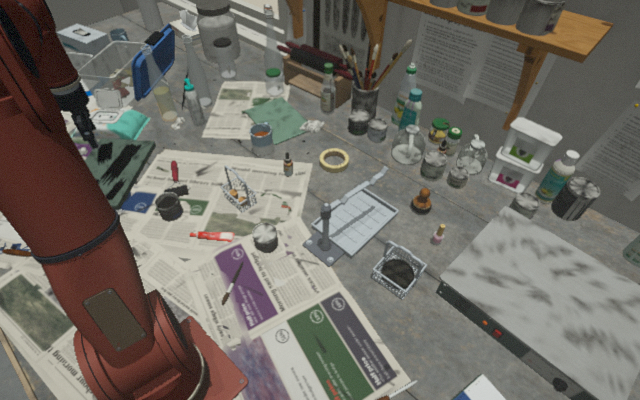

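Run:
```python
from h import *
np.set_printoptions(precision=4,suppress=True)
for n in("scene","top"):
    W=np.load(f"c_{n}.npz")["W"].reshape(-1,3)
    W=W[~np.isnan(W[:,0])]
    def fit(name,x0,x1,y0,y1,z0,z1):
        m=(W[:,0]>x0)&(W[:,0]<x1)&(W[:,1]>y0)&(W[:,1]<y1)&(W[:,2]>z0)&(W[:,2]<z1);P=W[m]
        if len(P)<3: print(n,name,len(P));return
        r=cv2.minAreaRect((P[:,:2]*1000).astype(np.float32));d=P[:,:2]-P[:,:2].mean(0);v=np.linalg.svd(d,full_matrices=0)[2][0]
        print(n,name,len(P),P.mean(0),"rect",np.round(r[0]),np.round(r[1]),round(r[2],1),"pca",np.degrees(np.arctan2(v[1],v[0])).round(1))
    fit("bailS",.35,.55,.24,.42,.105,.135)
    fit("S",.35,.55,.24,.42,.02,.06)
    fit("bailL",.46,.67,-.3,-.12,.105,.135)
    fit("L",.46,.67,-.3,-.12,.02,.06)
    fit("arm",.45,.8,-.1,.1,.15,.181)
    fit("hub",.45,.54,-.1,.1,.18,.2)
    fit("armend",.65,.8,-.1,.1,.18,.2)
    fit("tray",.45,.85,-.11,.1,.014,.026)
    fit("tin",.3,.46,.05,.2,.05,.07)
```

```text
scene bailS 87 [0.4506 0.3218 0.1228] rect [452. 328.] [103.   8.] 87.7 pca -92.2
scene S 368 [0.4469 0.3287 0.0359] rect [451. 331.] [110.  68.] 87.8 pca -91.2
scene bailL 152 [ 0.563  -0.2071  0.1233] rect [ 563. -205.] [ 10. 107.] 2.5 pca -88.3
scene L 379 [ 0.553  -0.2017  0.0388] rect [ 564. -205.] [108. 106.] 1.9 pca -129.5
scene arm 437 [ 0.5882 -0.0112  0.1713] rect [597. -11.] [ 21. 234.] 83.9 pca 173.4
scene hub 76 [0.4964 0.0014 0.1857] rect [500.   3.] [28. 23.] 42.2 pca 158.6
scene armend 27 [ 0.7123 -0.027   0.1853] rect [713. -27.] [11. 16.] 10.7 pca -85.0
scene tray 438 [ 0.6133 -0.025   0.0197] rect [646.  -1.] [180. 356.] 83.0 pca 169.8
scene tin 453 [0.3896 0.1352 0.0584] rect [390. 136.] [70. 69.] 79.6 pca -124.8
top bailS 129 [0.4531 0.3269 0.1242] rect [453. 329.] [109.   8.] 87.5 pca -92.6
top S 389 [0.4509 0.3299 0.0378] rect [453. 328.] [108.  68.] 86.6 pca -93.0
top bailL 124 [ 0.5654 -0.2047  0.1241] rect [ 566. -205.] [  9. 105.] 1.4 pca -88.6
top L 298 [ 0.5721 -0.2049  0.0393] rect [ 566. -206.] [104. 106.] 1.6 pca -89.9
top arm 446 [ 0.6076 -0.0139  0.1728] rect [597. -15.] [ 24. 230.] 80.7 pca 171.9
top hub 91 [0.4998 0.0013 0.1863] rect [501.   1.] [25. 26.] 52.7 pca 172.5
top armend 28 [ 0.712  -0.0287  0.1862] rect [700. -30.] [40. 13.] 2.5 pca 173.5
top tray 605 [ 0.6347 -0.0067  0.0199] rect [657.  -5.] [179. 385.] 83.6 pca 169.2
top tin 534 [0.392  0.1335 0.058 ] rect [392. 133.] [67. 68.] 1.8 pca -102.2
```

The pictures show the stand at about (343,228) in the top view with its arm pointing to (362,145), the small basket at (226,244) and the large one at (415,208). The hub is near (0.500, 0.002), the arm points at about -8°, and the large basket's bail stands below the swinging strap. I'll move the shut fingers to the left of the strap end and push it out about 90°.

```bash
python3 -m crank '[[24,-30,2,0,0,0.5,0],[24,-30,2,0,0,0.5,0],[24,-30,2,0,0,0.5,0],[24,-30,2,0,0,0.5,0],[24,-30,2,0,0,0.5,0],[25,-30,2,0,0,0.5,0],[25,-30,2,0,0,0.5,0],[25,-30,2,0,0,0.5,0],[25,-30,2,0,0,0.5,0],[25,-30,2,0,0,0.5,0]]'; python3 -m crank '[[25,-30,0,0,0,0.6,0],[25,-30,0,0,0,0.6,0],[25,-30,0,0,0,0.6,0],[25,-30,0,0,0,0.6,0],[25,-30,0,0,0,0.6,0],[25,-30,0,0,0,0.6,0],[25,-30,0,0,0,0.6,0],[24,-30,0,0,0,0.6,0],[24,-30,0,0,0,0.6,0],[24,-25,0,0,0,0.6,0],[0,0,0,0,0,0,0],[0,0,0,0,0,0,0]]'
```

```text
time_s: 2.3
tcp_pos: [0.4564, 0.3136, 0.2517]
orientation: [0.0, 0.121, 0.993, 0.0]
wrist_force: [0.5, 0.7, 0.7]
gripper_width: 0.0005
grasp_force: 0.0
time_s: 3.5
tcp_pos: [0.7026, 0.0192, 0.2508]
orientation: [-0.0, 0.07, 0.998, -0.0]
wrist_force: [-0.1, 1.2, -0.3]
gripper_width: -0.0004
grasp_force: 0.0
```

```bash
python3 -m crank '[[0,0,-30,0,0,0,0],[0,0,-30,0,0,0,0],[0,0,-30,0,0,0,0],[-1,-8,0,0,0,0,0],[-1,-8,0,0,0,0,0],[-1,-8,0,0,0,0,0],[0,0,0,0,0,0,0]]'
python3 - <<'E'
from h import *
p=None
for k in range(0,25):
    a=np.radians(-8-3.75*k);u=np.array([np.cos(a),np.sin(a)]);n=np.array([-u[1],u[0]])
    q=np.array([500,1.5])+198*u+21.5*n
    if p is None: print(q)
    else: print(*np.round(q-p,1),end=' | ')
    p=q
print(p)
E
```

```text
time_s: 4.2
tcp_pos: [0.7002, -0.0064, 0.1637]
orientation: [0.002, 0.07, 0.998, -0.0]
wrist_force: [-0.2, -0.5, 0.7]
gripper_width: 0.0001
grasp_force: 0.0
[699.06529928  -4.76551051]
-0.8 -13.0 | -1.7 -12.9 | -2.5 -12.8 | -3.4 -12.6 | -4.2 -12.3 | -5.0 -12.0 | -5.7 -11.7 | -6.5 -11.3 | -7.2 -10.8 | -7.9 -10.3 | -8.6 -9.8 | -9.2 -9.2 | -9.8 -8.6 | -10.3 -7.9 | -10.8 -7.3 | -11.3 -6.5 | -11.7 -5.8 | -12.0 -5.0 | -12.3 -4.2 | -12.6 -3.4 | -12.8 -2.6 | -12.9 -1.7 | -13.0 -0.9 | -13.0 -0.0 | [ 493.73448949 -197.56529928]
```

```bash
python3 -m crank '[[-1,-13,0,0,0,-3.75,0],[-2,-13,0,0,0,-3.75,0],[-2.5,-13,0,0,0,-3.75,0],[-3.5,-12.5,0,0,0,-3.75,0],[-4,-12.5,0,0,0,-3.75,0],[-5,-12,0,0,0,-3.75,0],[-5.5,-11.5,0,0,0,-3.75,0],[-6.5,-11.5,0,0,0,-3.75,0],[-7,-11,0,0,0,-3.75,0],[-8,-10,0,0,0,-3.75,0],[-8.5,-10,0,0,0,-3.75,0],[-9,-9,0,0,0,-3.75,0]]'; python3 -m crank '[[-10,-8.5,0,0,0,-3.75,0],[-10,-8,0,0,0,-3.75,0],[-11,-7.5,0,0,0,-3.75,0],[-11,-6.5,0,0,0,-3.75,0],[-12,-6,0,0,0,-3.75,0],[-12,-5,0,0,0,-3.75,0],[-12,-4,0,0,0,-3.75,0],[-12.5,-3.5,0,0,0,-3.75,0],[-13,-2.5,0,0,0,-3.75,0],[-13,-1.5,0,0,0,-3.75,0],[-13,-1,0,0,0,-3.75,0],[-13,0,0,0,0,-3.75,0]]'; python3 -m crank '[[0,0,0,0,0,0,0],[10,0,0,0,0,0,0],[0,0,50,0,0,0,0],[0,0,40,0,0,0,0]]'
python3 - <<'E'
from h import *
c=camera("top");save(c,"top1.png");W=cloud(c).reshape(-1,3);W=W[~np.isnan(W[:,0])]
for lo,hi in((.155,.181),(.181,.195)):
    P=W[(W[:,0]>.3)&(W[:,0]<.8)&(W[:,1]>-.3)&(W[:,1]<.05)&(W[:,2]>lo)&(W[:,2]<hi)]
    d=P[:,:2]-P[:,:2].mean(0);v=np.linalg.svd(d,full_matrices=0)[2][0];print(len(P),P.mean(0),np.degrees(np.arctan2(v[1],v[0])),cv2.minAreaRect((P[:,:2]*1000).astype('f')))
E
```

```text
time_s: 5.4
tcp_pos: [0.6375, -0.1434, 0.1627]
orientation: [0.001, 0.447, 0.895, 0.001]
wrist_force: [-0.1, -0.2, 0.8]
gripper_width: 0.0
grasp_force: 0.5
time_s: 6.6
tcp_pos: [0.4948, -0.1975, 0.1625]
orientation: [0.001, 0.755, 0.656, 0.001]
wrist_force: [0.9, -0.4, 0.9]
gripper_width: 0.0001
grasp_force: 0.5
time_s: 7.0
tcp_pos: [0.5059, -0.1967, 0.2531]
orientation: [0.0, 0.753, 0.658, -0.001]
wrist_force: [1.7, -0.3, -0.9]
gripper_width: 0.0003
grasp_force: 0.0
482 [ 0.48494046 -0.10556642  0.17260947] 82.46060491643152 ((488.7936096191406, -98.48141479492188), (225.95083618164062, 29.551538467407227), 84.6245346069336)
110 [ 0.49188741 -0.05502292  0.18601985] 81.86914700060015 ((487.9353942871094, -101.91201782226562), (233.13427734375, 28.145832061767578), 84.24988555908203)
```

View pics/top1.png

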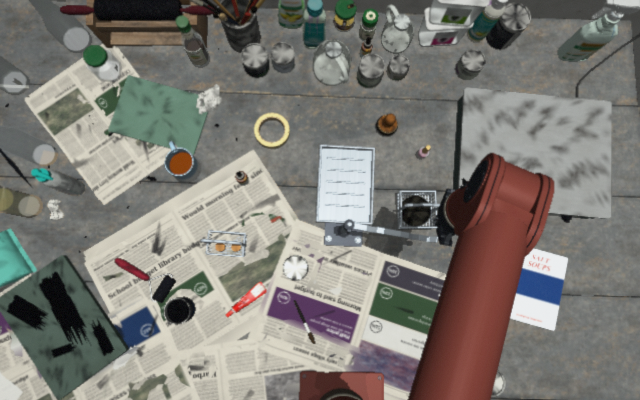

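The arm now points to pixel (435,237), about -98°, so the swing worked. Next I'll go above the small basket's +y grip bar.

```bash
python3 -m crank '[[-3,35,0,0,0,0.5,0],[-3,35,0,0,0,0.5,0],[-3,35,0,0,0,0.5,0],[-3,35,0,0,0,0.5,0],[-3,35,0,0,0,0.5,0],[-3,35,0,0,0,0.5,0],[-3,35,0,0,0,0.5,0],[-3,35,0,0,0,0.5,0.2],[-3,35,0,0,0,0.5,0.5],[-3,35,0,0,0,0.5,0.5]]'; python3 -m crank '[[-4,35,0,0,0,0,0.5],[-4,35,0,0,0,0,0.5],[-4,35,0,0,0,0,0.5],[-4,35,0,0,0,0,0.5],[-3,35,-20,0,0,0,0.5],[-3,32,-20,0,0,0,0.5],[0,0,0,0,0,0,0.5],[0,0,0,0,0,0,0.5]]'
cat >> h.py <<'E'
def wrist(n=None):
    from scipy.spatial.transform import Rotation as R
    s=observe();c=camera("wrist");q=s["orientation"]
    T=np.eye(4);T[:3,:3]=R.from_quat([q[1],q[2],q[3],q[0]]).as_matrix();T[:3,3]=s["tcp_pos"]
    c["extrinsics"]=np.linalg.inv(T@np.array(c["T_tool_cam"]))
    if n: save(c,n)
    return c,s
def fit(W,name,x0,x1,y0,y1,z0,z1):
    W=W.reshape(-1,3);P=W[(W[:,0]>x0)&(W[:,0]<x1)&(W[:,1]>y0)&(W[:,1]<y1)&(W[:,2]>z0)&(W[:,2]<z1)]
    if len(P)<3: print(name,len(P));return
    r=cv2.minAreaRect((P[:,:2]*1000).astype('f'));v=np.linalg.svd(P[:,:2]-P[:,:2].mean(0),full_matrices=0)[2][0]
    print(name,len(P),P.mean(0).round(4),"rect",np.round(r[0],1),np.round(r[1],1),round(r[2],1),"pca",np.degrees(np.arctan2(v[1],v[0])).round(1))
E
python3 - <<'E'
from h import *
c,s=wrist("w0.png");print(s["tcp_pos"])
W=cloud(c);fit(W,"bail",.35,.55,.24,.42,.105,.135);fit(W,"crook",.35,.55,.24,.42,.127,.135)
E
```

```text
time_s: 8.05
tcp_pos: [0.4752, 0.1556, 0.2518]
orientation: [-0.0, 0.724, 0.69, 0.0]
wrist_force: [0.3, 0.2, -0.3]
gripper_width: 0.0416
grasp_force: 0.0
time_s: 8.85
tcp_pos: [0.4524, 0.3613, 0.2103]
orientation: [0.0, 0.724, 0.69, -0.001]
wrist_force: [-0.4, 0.1, 1.1]
gripper_width: 0.0427
grasp_force: 0.0
[0.45243321 0.36127522 0.21033738]
bail 1090 [0.454  0.3385 0.1251] rect [453.8 332. ] [103.2   7.7] 87.2 pca -92.9
crook 383 [0.4537 0.3314 0.1301] rect [453.8 330.5] [40.1  7.6] 87.2 pca -92.8
```

View pics/w0.png

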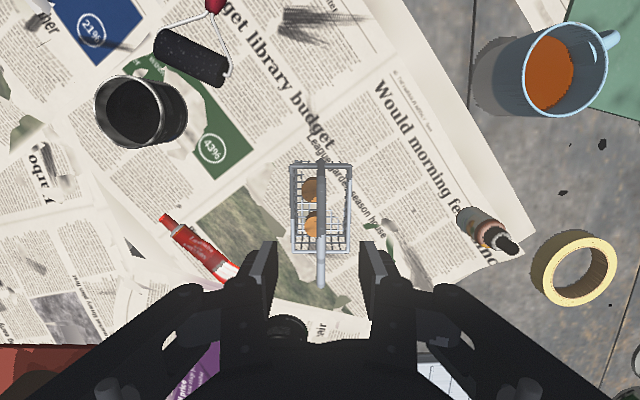

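The picture shows the bail (x≈320, rows 160–290) centred between the fingers, with both corks in the basket. I'll descend on the bar, grip and lift.

```bash
python3 -m crank '[[3,2,-30,0,0,0,0.5],[0,0,-30,0,0,0,0.5],[0,0,-30,0,0,0,0.5],[0,0,-19,0,0,0,0.5],[0,0,0,0,0,0,0],[0,0,0,0,0,0,0],[0,0,0,0,0,0,0],[0,0,0,0,0,0,0],[0,0,0,0,0,0,0]]'; python3 -m crank '[[0,0,10,0,0,0,0],[0,0,20,0,0,0,0],[0,0,30,0,0,0,0],[0,0,30,0,0,0,0],[0,0,30,0,0,0,0],[0,0,20,0,0,0,0],[0,0,0,0,0,0,0]]'
python3 - <<'E'
from h import *
c,s=wrist("w1.png");print(s["tcp_pos"],s["moment"],s["wrist_force"])
W=cloud(c);fit(W,"bail",.35,.55,.24,.42,.245,.285);fit(W,"crook",.35,.55,.24,.42,.267,.285)
c=camera("top");W=cloud(c);fit(W,"arm",.42,.52,-.3,-.02,.165,.18);fit(W,"armend",.42,.52,-.3,-.15,.182,.2);fit(W,"hub",.45,.55,-.018,.04,.18,.2);fit(W,"bailL",.46,.67,-.3,-.12,.105,.135)
c=camera("scene");W=cloud(c);fit(W,"arm",.42,.52,-.3,-.02,.165,.18);fit(W,"armend",.42,.52,-.3,-.15,.182,.2);fit(W,"hub",.45,.55,-.018,.04,.18,.2)
fit(W,"bail",.35,.55,.24,.42,.245,.285);fit(W,"walls",.35,.55,.24,.42,.15,.2)
E
```

```text
time_s: 9.8
tcp_pos: [0.456, 0.3625, 0.1038]
orientation: [-0.0, 0.725, 0.689, 0.001]
wrist_force: [-2.5, -0.2, 6.6]
gripper_width: 0.0057
grasp_force: 59.4
time_s: 10.5
tcp_pos: [0.4568, 0.3628, 0.246]
orientation: [-0.0, 0.725, 0.689, 0.003]
wrist_force: [0.5, -0.4, -3.1]
gripper_width: 0.0057
grasp_force: 58.8
[0.45675216 0.36275654 0.24598256] [ 0.15224802 -0.1333783  -0.02817579] [ 0.53836795 -0.4021691  -3.12798101]
bail 3888 [0.4574 0.3645 0.2692] rect [460.7 355.9] [31.6 57.4] 13.8 pca -93.0
crook 2188 [0.4572 0.3592 0.2752] rect [461.7 352. ] [31.4 49.6] 13.4 pca -93.4
arm 405 [ 0.484  -0.1151  0.1733] rect [ 484.  -115.3] [191.9  14.4] 81.9 pca 81.8
armend 26 [ 0.4695 -0.2123  0.1872] rect [ 469.3 -210.9] [11.6 12.5] 86.3 pca 163.6
hub 87 [0.5002 0.0012 0.186 ] rect [501.5   1.3] [24.6 25.2] 46.4 pca -139.0
bailL 123 [ 0.5654 -0.2036  0.1242] rect [ 566.2 -205.3] [  8.8 105.4] 1.2 pca -88.6
arm 414 [ 0.4815 -0.1167  0.1733] rect [ 482.9 -113.3] [188.9  16. ] 81.5 pca -98.3
armend 26 [ 0.4677 -0.2113  0.1872] rect [ 468.1 -210.9] [10.  14.6] 78.8 pca 172.2
hub 72 [0.4963 0.0011 0.1861] rect [497.9   2.1] [25.  24.1] 32.4 pca 133.0
bail 191 [0.4511 0.3366 0.2654] rect [446.2 323.5] [87.8 36.5] 74.0 pca -91.3
walls 511 [0.4478 0.3291 0.1722] rect [451.2 329.9] [108.6  68.4] 87.4 pca -93.8
```

View pics/w1.png

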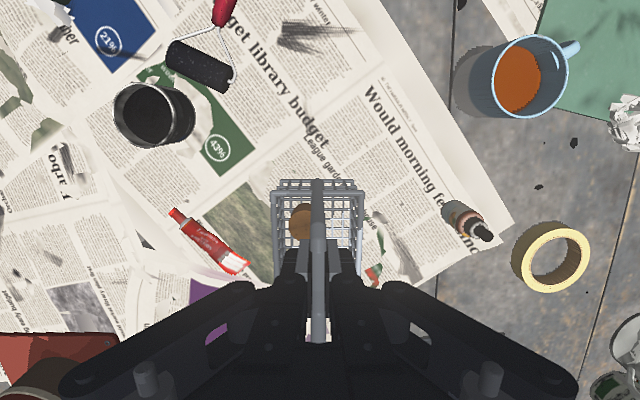

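The bail is held between the pads and the cork is visible. Now I'll lift above the hub, carry the basket round to the free end, and turn it by -95.4°.

```bash
python3 -m crank '[[0,0,15,0,0,0,0],[0,-10,28,0,0,-2,0],[1,-20,28,0,0,-4,0],[1,-28,15,0,0,-4,0],[2,-28,0,0,0,-4,0],[2,-28,0,0,0,-4,0],[2,-28,0,0,0,-4,0],[2,-28,0,0,0,-4,0],[2,-28,0,0,0,-4,0],[1,-28,0,0,0,-4,0],[1,-28,0,0,0,-4,0],[1,-28,0,0,0,-4,0]]'; python3 -m crank '[[1,-28,0,0,0,-4,0],[1,-28,0,0,0,-4,0],[1,-28,0,0,0,-4,0],[1,-28,0,0,0,-4,0],[1,-28,0,0,0,-4,0],[2,-28,0,0,0,-4,0],[2,-28,0,0,0,-4,0],[2,-28,0,0,0,-4,0],[2,-28,0,0,0,-4,0],[2,-28,0,0,0,-4,0],[2,-28,0,0,0,-4,0],[2,-28,0,0,0,-4,0]]'; python3 -m crank '[[1,-20,0,0,0,-4,0],[0,-13,0,0,0,-1.4,0],[0,-2,0,0,0,0,0],[0,0,0,0,0,0,0]]'
python3 - <<'E'
from h import *
c=camera("top");s=observe();W=cloud(c);z=s["tcp_pos"][2];print(s["tcp_pos"],s["orientation"])
fit(W,"bail",.38,.55,-.37,-.23,z+.01,z+.03);fit(W,"walls",.36,.58,-.37,-.2,z-.104,z-.05);save(c,"top2.png")
c=camera("scene");save(c,"sc2.png");W=cloud(c);fit(W,"bail",.38,.55,-.37,-.23,z+.01,z+.03);fit(W,"walls",.36,.58,-.37,-.2,z-.104,z-.05)
print(place_of("scene","small_basket_bail")[:1],place_of("top","small_basket_bail")[:1])
E
```

```text
time_s: 11.85
tcp_pos: [0.4704, 0.0777, 0.3284]
orientation: [-0.0, 0.925, 0.381, -0.0]
wrist_force: [0.5, -0.6, -2.8]
gripper_width: 0.0059
grasp_force: 58.8
time_s: 13.05
tcp_pos: [0.489, -0.2583, 0.3286]
orientation: [0.0, 1.0, -0.028, 0.0]
wrist_force: [0.5, 0.7, -2.7]
gripper_width: 0.0059
grasp_force: 58.8
time_s: 13.45
tcp_pos: [0.4901, -0.2918, 0.3282]
orientation: [0.0, 0.997, -0.073, -0.0]
wrist_force: [0.5, 0.5, -3.9]
gripper_width: 0.0058
grasp_force: 58.8
[ 0.49034814 -0.29100006  0.32822878] [-3.63934401e-05  9.97373647e-01 -7.24277379e-02 -1.69536346e-04]
bail 160 [ 0.4477 -0.2842  0.3496] rect [ 446.2 -280.6] [22.4 75.2] 74.5 pca 172.7
walls 864 [ 0.4596 -0.2804  0.2458] rect [ 458.9 -286.3] [ 67.9 105. ] 81.3 pca 174.7
bail 315 [ 0.458  -0.2876  0.3495] rect [ 451.8 -284.8] [33.9 93.1] 81.0 pca 169.2
walls 1428 [ 0.4557 -0.2855  0.2488] rect [ 457.7 -284.8] [ 68.7 107.2] 81.9 pca 170.1
[{'centre': [430.2, 246.1], 'score': 0.92}] [{'centre': [491.4, 238.3], 'score': 0.84}]
```

View pics/sc2.png

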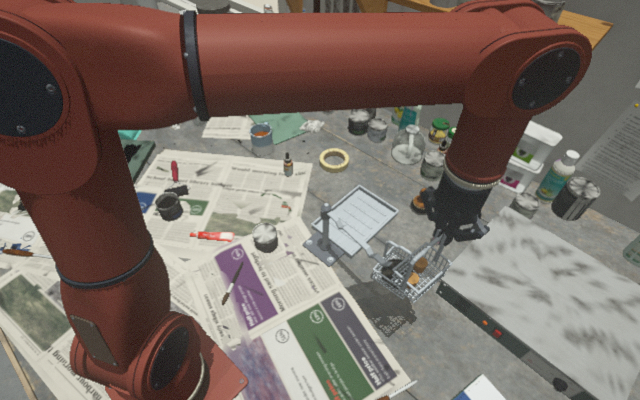

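The held basket's centre measures (0.4585, -0.2855) at yaw 81.6°, as planned, and both corks show near (405,270). Next: down to threading height, slide inward along the arm, and seat it.

```bash
python3 -m crank '[[0,0,-15,0,0,0,0],[0,0,-30,0,0,0,0],[0,0,-30,0,0,0,0],[0,0,-30,0,0,0,0],[0,0,-30,0,0,0,0],[0,0,-13,0,0,0,0],[0,0,0,0,0,0,0]]'; python3 -m crank '[[1.5,10,0,0,0,0,0],[3,20,0,0,0,0,0],[3,20,0,0,0,0,0],[3,20,0,0,0,0,0],[3,20,0,0,0,0,0],[3,20,0,0,0,0,0],[3,20,0,0,0,0,0],[3,20,0,0,0,0,0],[3,20,0,0,0,0,0],[3,20,0,0,0,0,0],[2,20,0,0,0,0,0],[0,0,0,0,0,0,0]]'
python3 -m crank '[[2.5,15,0,0,0,0,0],[1,5,0,0,0,0,0],[0,0,0,0,0,0,0]]'
```

```text
time_s: 14.35
tcp_pos: [0.4895, -0.2901, 0.1785]
orientation: [-0.0, 0.997, -0.072, -0.002]
wrist_force: [0.1, 0.1, -2.7]
gripper_width: 0.0057
grasp_force: 58.8
time_s: 15.55
tcp_pos: [0.5224, -0.0772, 0.1817]
orientation: [-0.001, 0.998, -0.07, 0.001]
wrist_force: [-0.2, 0.2, -2.4]
gripper_width: 0.006
grasp_force: 58.9
time_s: 15.85
tcp_pos: [0.5251, -0.0604, 0.1811]
orientation: [-0.0, 0.997, -0.072, 0.001]
wrist_force: [0.7, -1.2, -2.3]
gripper_width: 0.006
grasp_force: 58.8
```

```bash
python3 -m crank '[[-2,0,-10,0,0,0,0],[0,0,-10,0,0,0,0],[0,0,-8,0,0,0,0],[0,0,-4,0,0,0,0],[0,0,0,0,0,0,0]]';  python3 -m crank '[[0,0,-3,0,0,0,0],[0,0,-2,0,0,0,0],[0,0,0,0,0,0,0]]'
python3 - <<'E'
from h import *
for n in("top","scene"):
    c=camera(n);W=cloud(c);fit(W,"walls",.4,.58,-.13,.02,.05,.1);fit(W,"arm",.42,.52,-.3,-.1,.165,.18);save(c,n+"3.png")
E
```

```text
time_s: 16.35
tcp_pos: [0.522, -0.0614, 0.1474]
orientation: [0.0, 0.997, -0.073, -0.001]
wrist_force: [-0.1, -0.2, -2.2]
gripper_width: 0.0055
grasp_force: 58.8
time_s: 16.65
tcp_pos: [0.5235, -0.0602, 0.144]
orientation: [-0.001, 0.997, -0.072, 0.001]
wrist_force: [0.2, 4.5, 3.6]
gripper_width: 0.0062
grasp_force: 59.4
walls 168 [ 0.477  -0.0354  0.0762] rect [482.8 -34.8] [92.5 64.3] 27.8 pca -164.9
arm 32 [ 0.4711 -0.2012  0.1754] rect [ 471.8 -202.1] [17.4 14. ] 81.4 pca 119.7
walls 576 [ 0.4819 -0.0487  0.0731] rect [489.7 -40. ] [ 96.5 104.2] 81.9 pca -163.5
arm 249 [ 0.4763 -0.1522  0.1737] rect [ 477.6 -152. ] [105.9  16.9] 81.6 pca -98.7
```

It's seated: the force reversed at the expected height. I'll release, rise and check.

```bash
python3 -m crank '[[0,0,0,0,0,0,0.15],[0,0,0,0,0,0,0.3],[0,0,0,0,0,0,0.4],[0,0,0,0,0,0,0.4],[0,0,20,0,0,0,0.4],[0,0,35,0,0,0,0.4],[0,0,50,0,0,0,0.4],[4,-30,30,0,0,4,0.4],[4,-40,0,0,0,8,0.4],[4,-40,0,0,0,8,0.4],[5,-40,0,0,0,8,0.4],[5,-40,0,0,0,8,0.4]]'
python3 - <<'E'
from h import *
for n in("top","scene"):
    c=camera(n);W=cloud(c);fit(W,"walls",.4,.58,-.13,.02,.05,.095);fit(W,"bail",.42,.56,-.1,-.02,.15,.163);fit(W,"arm",.42,.52,-.3,-.1,.165,.18);fit(W,"bailL",.46,.67,-.3,-.12,.105,.135);save(c,n+"4.png")
    if n=="scene": cv2.imwrite("pics/sc4.png",cv2.resize(c["pixels"][170:300,270:470,::-1],None,fx=3.5,fy=3.5))
E
```

```text
time_s: 17.95
tcp_pos: [0.5434, -0.2363, 0.2784]
orientation: [-0.0, 0.976, 0.216, -0.0]
wrist_force: [0.4, 1.0, 0.7]
gripper_width: 0.0341
grasp_force: 0.0
walls 315 [ 0.4905 -0.0549  0.0789] rect [494.3 -40.4] [101.6 104.4] 81.4 pca 171.6
bail 56 [ 0.4868 -0.0554  0.1601] rect [490.9 -56.5] [  8.2 103.7] 81.7 pca 171.5
arm 235 [ 0.4783 -0.154   0.1737] rect [ 478.4 -154.9] [112.4  14.3] 82.0 pca -98.5
bailL 117 [ 0.5653 -0.1996  0.1244] rect [ 566.  -203.7] [  8.5 103.7] 1.2 pca -88.4
walls 564 [ 0.4834 -0.0496  0.0723] rect [490.8 -40.6] [ 96.  104.2] 81.5 pca -163.5
bail 47 [ 0.4846 -0.0552  0.1594] rect [490.6 -54.6] [  7.7 105.2] 81.3 pca 171.1
arm 243 [ 0.4761 -0.1527  0.174 ] rect [ 476.8 -154.9] [110.6  16.1] 82.2 pca -98.8
bailL 155 [ 0.5631 -0.2068  0.1231] rect [ 564.1 -204.6] [  9.  107.7] 2.1 pca -88.5
```

View pics/sc4.png

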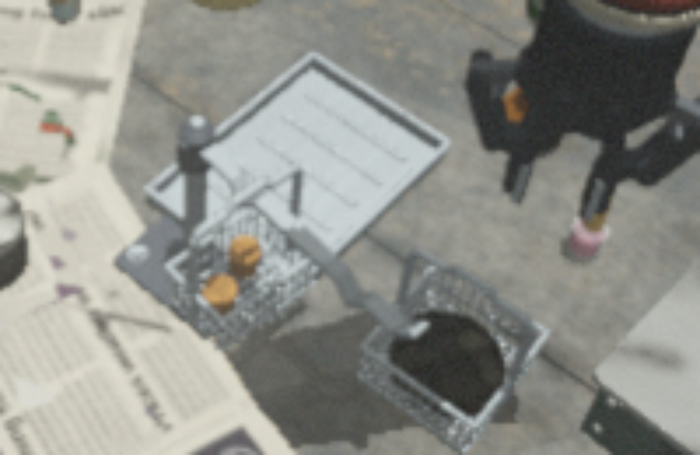

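The small basket hangs in the inner dip with both corks in it; its bail measures (0.4908, -0.0557) against a seat at (0.4917, -0.0559). Now I'll approach the large basket's +y bar.

```bash
python3 -m crank '[[3,7,0,0,0,7.4,0.5],[3,7,0,0,0,7.4,0.5],[3,7,0,0,0,7.4,0.5],[2,7,0,0,0,7.4,0.5],[2,7,0,0,0,7.4,0.5],[2,7,0,0,0,7.4,0.5],[2,7,-10,0,0,7.4,0.5],[2,7,-30,0,0,7.4,0.5],[2,7,-28,0,0,7.3,0.5],[0,0,0,0,0,0,0.5],[0,0,0,0,0,0,0.5]]'
python3 - <<'E'
from h import *
c,s=wrist("w5.png");print(s["tcp_pos"],s["orientation"])
W=cloud(c);fit(W,"bail",.46,.67,-.3,-.12,.105,.135);fit(W,"crook",.46,.67,-.3,-.12,.127,.135)
E
```

```text
time_s: 19.15
tcp_pos: [0.5641, -0.1723, 0.211]
orientation: [-0.0, 0.702, 0.712, -0.0]
wrist_force: [0.5, -0.3, 1.1]
gripper_width: 0.0424
grasp_force: 0.0
[ 0.56406797 -0.17234091  0.21099316] [-1.27718637e-04  7.01871875e-01  7.12303099e-01 -3.87311334e-04]
bail 1052 [ 0.5661 -0.1972  0.1251] rect [ 566.2 -203.9] [  8.  104.3] 1.5 pca -88.3
crook 369 [ 0.5663 -0.2047  0.1301] rect [ 566.6 -205.7] [ 7.7 39.7] 0.7 pca -88.1
```

```bash
python3 -m crank '[[1.5,-1,-30,0,0,0.6,0.5],[0,0,-30,0,0,0,0.5],[0,0,-30,0,0,0,0.5],[0,0,-18,0,0,0,0.5],[0,0,0,0,0,0,0],[0,0,0,0,0,0,0],[0,0,0,0,0,0,0],[0,0,0,0,0,0,0],[0,0,0,0,0,0,0]]'; python3 -m crank '[[0,0,10,0,0,0,0],[0,0,20,0,0,0,0],[0,0,35,0,0,0,0],[0,0,35,0,0,0,0],[0,0,35,0,0,0,0],[0,0,35,0,0,0,0],[0,0,35,0,0,0,0],[0,0,20,0,0,0,0],[0,0,0,0,0,0,0]]'
```

```text
time_s: 20.1
tcp_pos: [0.5663, -0.1739, 0.1043]
orientation: [0.001, 0.697, 0.717, 0.001]
wrist_force: [-3.1, -0.2, 7.9]
gripper_width: 0.0058
grasp_force: 59.1
time_s: 21.0
tcp_pos: [0.5667, -0.1738, 0.3312]
orientation: [0.002, 0.697, 0.717, 0.002]
wrist_force: [0.1, -1.3, -3.6]
gripper_width: 0.0057
grasp_force: 59.0
```

```bash
python3 -m crank '[[-3,-8,0,0,0,-4,0],[-6,-12,0,0,0,-7,0],[-7,-12,0,0,0,-7,0],[-7,-12,0,0,0,-7,0],[-7,-12,0,0,0,-7,0],[-7,-12,0,0,0,-7,0],[-7,-12,0,0,0,-7,0],[-7,-12,0,0,0,-7,0],[-7,-12,0,0,0,-7,0],[-7,-12,0,0,0,-7,0],[-7,-12,0,0,0,-7,0],[-5,-8,0,0,0,-7,0]]';python3 -m crank '[[-3,0,0,0,0,-7,0],[0,0,0,0,0,-7,0],[0,0,0,0,0,-4.7,0],[0,0,0,0,0,-4,0],[0,0,0,0,0,0,0],[0,0,0,0,0,0,0]]'
python3 - <<'E'
from h import *
s=observe();z=s["tcp_pos"][2];print(s["tcp_pos"],s["orientation"])
for n in("top","scene"):
    c=camera(n);W=cloud(c);fit(W,"walls",.34,.58,-.4,-.2,z-.104,z-.05);fit(W,"arm",.42,.52,-.3,-.1,.165,.18)
E
```

```text
time_s: 22.2
tcp_pos: [0.4875, -0.3099, 0.3264]
orientation: [-0.0, 0.996, 0.09, -0.001]
wrist_force: [0.4, 0.5, -3.2]
gripper_width: 0.0057
grasp_force: 58.9
time_s: 22.8
tcp_pos: [0.4855, -0.309, 0.3268]
orientation: [-0.0, 0.995, -0.104, -0.001]
wrist_force: [0.7, -0.8, -2.6]
gripper_width: 0.0061
grasp_force: 59.0
[ 0.48546629 -0.30898036  0.32677934] [-1.68632953e-04  9.94606555e-01 -1.03718420e-01 -5.10854268e-04]
walls 1771 [ 0.4568 -0.3006  0.2377] rect [ 455.8 -302.5] [109.6 104.5] 77.4 pca -118.3
arm 234 [ 0.4784 -0.1537  0.1738] rect [ 478.4 -155.4] [112.6  14.7] 81.7 pca -98.2
walls 2603 [ 0.4555 -0.3031  0.2402] rect [ 454.1 -301.4] [108.4 107.6] 77.9 pca 175.7
arm 248 [ 0.4762 -0.152   0.1737] rect [ 477.1 -151.7] [106.7  15.5] 81.0 pca -98.8
```

```bash
python3 -m crank '[[1.5,0,-15,0,0,4,0],[0,0,-30,0,0,0,0],[0,0,-30,0,0,0,0],[0,0,-30,0,0,0,0],[0,0,-30,0,0,0,0],[0,0,-12,0,0,0,0],[0,0,0,0,0,0,0]]'; python3 -m crank '[[1.5,10,0,0,0,0,0],[3,20,0,0,0,0,0],[3,20,0,0,0,0,0],[3,20,0,0,0,0,0],[3,20,0,0,0,0,0],[3,20,0,0,0,0,0],[3,20,0,0,0,0,0],[1,10,0,0,0,0,0],[0,3,0,0,0,0,0],[0,0,0,0,0,0,0],[0,0,0,0,0,0,0]]'
python3 - <<'E'
from h import *
s=observe();z=s["tcp_pos"][2];print(s["tcp_pos"],s["orientation"])
c=camera("scene");W=cloud(c);fit(W,"walls",.34,.6,-.28,-.09,z-.104,z-.058);fit(W,"bail",.4,.56,-.2,-.1,z+.015,z+.03);fit(W,"bailS",.42,.56,-.09,-.02,.15,.163)
E
```

```text
time_s: 23.6
tcp_pos: [0.4865, -0.3088, 0.1793]
orientation: [-0.0, 0.998, -0.07, -0.001]
wrist_force: [-0.4, 0.6, -2.4]
gripper_width: 0.0059
grasp_force: 58.8
time_s: 24.7
tcp_pos: [0.5076, -0.1673, 0.1809]
orientation: [0.0, 0.998, -0.07, 0.0]
wrist_force: [0.0, -0.3, -3.0]
gripper_width: 0.0056
grasp_force: 59.0
[ 0.50761724 -0.16728875  0.18089044] [ 1.18952931e-04  9.97511841e-01 -7.04986730e-02  2.23591116e-04]
walls 1293 [ 0.4739 -0.164   0.0905] rect [ 477.  -149.6] [130.2 107.2] 82.3 pca -82.0
bail 152 [ 0.4732 -0.1638  0.2029] rect [ 468.  -167.8] [82.  34.2] 2.3 pca 168.6
bailS 51 [ 0.4755 -0.0532  0.1596] rect [491.4 -54.4] [  8.3 106.2] 81.3 pca 170.8
```

```bash
python3 -m crank '[[0,1,-10,0,0,0,0],[0,0,-10,0,0,0,0],[0,0,-8,0,0,0,0],[0,0,-4,0,0,0,0],[0,0,-3,0,0,0,0],[0,0,-2,0,0,0,0],[0,0,0,0,0,0,0]]'
```

```text
time_s: 25.45
tcp_pos: [0.5084, -0.1652, 0.144]
orientation: [-0.0, 0.998, -0.07, 0.0]
wrist_force: [-0.3, 3.0, 2.7]
gripper_width: 0.0059
grasp_force: 59.4
```

Seated. I'll release, rise, and get the shut fingers beside the arm on its clockwise side.

```bash
python3 -m crank '[[0,0,0,0,0,0,0.15],[0,0,0,0,0,0,0.3],[0,0,0,0,0,0,0.4],[0,0,0,0,0,0,0.4],[0,0,20,0,0,0,0.4],[0,0,35,0,0,0,0.4],[0,0,50,0,0,0,0.4],[0,0,25,0,0,0,0.4]]'; python3 -m crank '[[-7,-3,0,0,0,8.2,0],[-7,-3,0,0,0,8.2,0],[-7,-3,0,0,0,8.2,0],[-7,-3,0,0,0,8.2,0],[-7,-3,0,0,0,8.2,0],[-7,-3,0,0,0,8.2,0],[-7,-3,0,0,0,8.2,0],[-7,-3,0,0,0,8.2,0],[-7,-3,0,0,0,8.2,0],[-8,-3,0,0,0,8.2,0],[-8,-1,0,0,0,8,0],[0,0,0,0,0,0,0]]'
python3 - <<'E'
from h import *
s=observe();print(s["tcp_pos"],s["orientation"])
for n in ("scene","top"):
    c=camera(n);W=cloud(c);fit(W,"bailL",.4,.56,-.195,-.12,.15,.164);fit(W,"bailS",.42,.56,-.09,-.02,.15,.163);fit(W,"strap",.44,.5,-.145,-.08,.165,.18)
    if n=="scene": cv2.imwrite("pics/sc6.png",cv2.resize(c["pixels"][170:300,270:470,::-1],None,fx=3.5,fy=3.5))
p=None
for k in range(0,26):
    a=np.radians(-98.2+3.75*k);u=np.array([np.cos(a),np.sin(a)]);n=np.array([-u[1],u[0]])
    q=np.array([500,1.5])+205*u-21.5*n
    if p is None: print(q)
    else: print(*np.round(q-p,1),end=' | ')
    p=q
print(p)
E
```

```text
time_s: 26.25
tcp_pos: [0.5084, -0.1662, 0.2769]
orientation: [-0.0, 0.998, -0.07, 0.002]
wrist_force: [0.5, -0.3, 0.8]
gripper_width: 0.0341
grasp_force: 0.0
time_s: 27.45
tcp_pos: [0.4281, -0.1967, 0.2734]
orientation: [-0.001, 0.754, 0.656, 0.001]
wrist_force: [0.4, 0.2, -0.2]
gripper_width: 0.0002
grasp_force: 0.0
[ 0.42808045 -0.19671318  0.27344123] [-5.03102535e-04  7.54354799e-01  6.56466234e-01  8.17788796e-04]
bailL 50 [ 0.4546 -0.1584  0.1594] rect [ 475.6 -160.7] [  8.6 106.1] 80.8 pca 170.8
bailS 51 [ 0.4813 -0.0542  0.1591] rect [490.9 -54.2] [  8.9 107.5] 82.0 pca 171.4
strap 77 [ 0.4813 -0.1045  0.1737] rect [ 481.2 -112.5] [66.9 14.9] 78.0 pca 75.2
bailL 65 [ 0.4771 -0.1616  0.1605] rect [ 477.7 -163.6] [ 11.4 106.7] 81.7 pca 172.0
bailS 42 [ 0.4915 -0.0557  0.1596] rect [491.2 -56.4] [  8.1 103.7] 81.5 pca 171.6
strap 151 [ 0.4846 -0.1122  0.1745] rect [ 484.6 -112.8] [66.  14.3] 81.9 pca -98.2
[ 449.48087963 -198.33760526]
13.2 -2.9 | 13.3 -2.0 | 13.4 -1.1 | 13.5 -0.3 | 13.5 0.6 | 13.4 1.5 | 13.3 2.4 | 13.1 3.2 | 12.9 4.1 | 12.6 4.9 | 12.2 5.7 | 11.8 6.5 | 11.4 7.3 | 10.9 8.0 | 10.3 8.7 | 9.7 9.4 | 9.1 10.0 | 8.4 10.5 | 7.7 11.1 | 7.0 11.6 | 6.2 12.0 | 5.4 12.4 | 4.6 12.7 | 3.7 13.0 | 2.9 13.2 | [702.71384617 -35.84095034]
```

View pics/sc6.png

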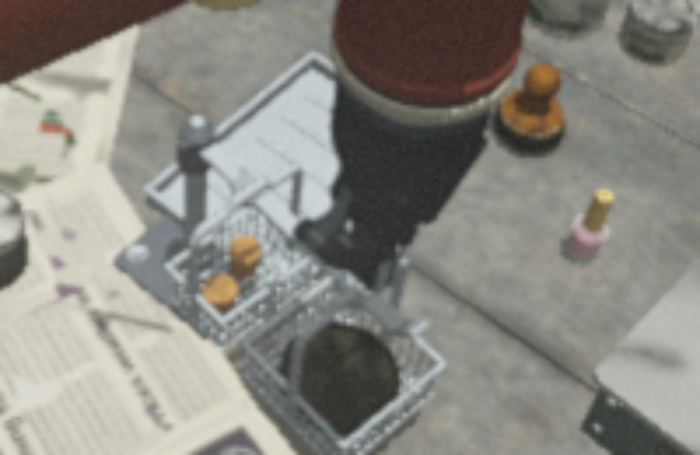

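Both baskets hang in their dips with the corks and lid inside. Now I'll lower beside the strap end and swing the arm home slowly.

```bash
python3 -m crank '[[0,0,-30,0,0,0,0],[0,0,-40,0,0,0,0],[0,0,-40,0,0,0,0],[8,-1,0,0,0,0,0],[8,-1,0,0,0,0,0],[4,0,0,0,0,0,0],[0,0,0,0,0,0,0]]'; python3 -m crank '[[4.5,-0.7,0,0,0,1.25,0],[4.5,-0.7,0,0,0,1.25,0],[8.9,-1.4,0,0,0,2.5,0],[8.9,-1.4,0,0,0,2.5,0],[8.9,-1.4,0,0,0,2.5,0],[9,0,0,0,0,2.5,0],[9,0,0,0,0,2.5,0],[9,0,0,0,0,2.5,0],[9,0.4,0,0,0,2.5,0],[8.8,1.7,0,0,0,2.5,0],[8.8,1.7,0,0,0,2.5,0],[8.8,1.7,0,0,0,2.5,0]]'; python3 -m crank '[[8.8,1.7,0,0,0,2.5,0],[8.4,3.2,0,0,0,2.5,0],[8.4,3.2,0,0,0,2.5,0],[8.4,3.2,0,0,0,2.5,0],[8.4,3.2,0,0,0,2.5,0],[7.7,4.6,0,0,0,2.5,0],[7.7,4.6,0,0,0,2.5,0],[7.7,4.6,0,0,0,2.5,0],[7.7,4.6,0,0,0,2.5,0],[6.8,5.9,0,0,0,2.5,0],[6.8,5.9,0,0,0,2.5,0],[6.8,5.9,0,0,0,2.5,0]]'; python3 -m crank '[[6.8,5.9,0,0,0,2.5,0],[5.7,7,0,0,0,2.5,0],[5.7,7,0,0,0,2.5,0],[5.7,7,0,0,0,2.5,0],[5.7,7,0,0,0,2.5,0],[4.4,7.9,0,0,0,2.5,0],[4.4,7.9,0,0,0,2.5,0],[4.4,7.9,0,0,0,2.5,0],[4.4,7.9,0,0,0,2.5,0],[3,8.5,0,0,0,2.5,0],[2,4,0,0,0,1.5,0],[0,0,0,0,0,0,0]]'
```

```text
time_s: 28.25
tcp_pos: [0.4494, -0.1986, 0.1634]
orientation: [0.001, 0.756, 0.655, -0.002]
wrist_force: [-0.0, 0.2, 0.5]
gripper_width: -0.0001
grasp_force: 0.0
time_s: 29.45
tcp_pos: [0.547, -0.1985, 0.1636]
orientation: [0.0, 0.578, 0.816, -0.0]
wrist_force: [-1.2, 0.4, 0.3]
gripper_width: 0.0
grasp_force: 0.4
time_s: 30.65
tcp_pos: [0.6406, -0.1479, 0.1636]
orientation: [0.0, 0.347, 0.938, -0.0]
wrist_force: [-0.3, -1.0, -0.3]
gripper_width: 0.0005
grasp_force: 0.4
time_s: 31.85
tcp_pos: [0.6929, -0.0685, 0.1634]
orientation: [0.0, 0.121, 0.993, 0.0]
wrist_force: [1.1, 1.0, -0.4]
gripper_width: 0.0001
grasp_force: 0.0
```

```bash
python3 -m crank '[[2,5,0,0,0,1.5,0],[2,5,0,0,0,1.5,0],[1,4,0,0,0,1.5,0],[1,3,0,0,0,1,0],[0,1,0,0,0,0,0],[0,0,0,0,0,0,0]]'; python3 -m crank '[[0,1,0,0,0,0,0],[0,1,0,0,0,0,0],[0,0,0,0,0,0,0]]';python3 -m crank '[[0,1,0,0,0,0,0],[0,1,0,0,0,0,0],[0,0,0,0,0,0,0]]'
```

```text
time_s: 32.45
tcp_pos: [0.6987, -0.0514, 0.1635]
orientation: [0.0, 0.074, 0.997, 0.0]
wrist_force: [0.2, 0.3, -0.5]
gripper_width: 0.0001
grasp_force: 0.0
time_s: 32.75
tcp_pos: [0.6986, -0.0497, 0.1635]
orientation: [0.0, 0.074, 0.997, -0.0]
wrist_force: [0.2, -0.1, -0.5]
gripper_width: 0.0003
grasp_force: 0.2
time_s: 33.05
tcp_pos: [0.6987, -0.0475, 0.1635]
orientation: [0.0, 0.074, 0.997, 0.0]
wrist_force: [0.2, -0.6, 0.2]
gripper_width: 0.0002
grasp_force: 0.2
```

```bash
python3 -m crank '[[0,1,0,0,0,0,0],[0,1,0,0,0,0,0],[0,0,0,0,0,0,0]]';python3 -m crank '[[0,1,0,0,0,0,0],[0,1,0,0,0,0,0],[0,0,0,0,0,0,0]]';python3 - <<'E'
from h import *
print(observe()["wrist_force"])
for n in ("scene","top"):
    c=camera(n);W=cloud(c);fit(W,"bailL",.62,.7,-.09,.06,.15,.164);fit(W,"strap",.575,.64,-.03,.01,.165,.18)
E
```

```text
time_s: 33.35
tcp_pos: [0.6987, -0.0455, 0.1635]
orientation: [0.0, 0.074, 0.997, 0.0]
wrist_force: [0.0, -0.7, 0.0]
gripper_width: 0.0004
grasp_force: 0.2
time_s: 33.65
tcp_pos: [0.6987, -0.0435, 0.1635]
orientation: [0.0, 0.074, 0.997, 0.0]
wrist_force: [0.1, -0.0, 0.0]
gripper_width: 0.0002
grasp_force: 0.2
[ 0.05028198 -0.00337947  0.02411853]
bailL 64 [ 0.6606 -0.0239  0.1599] rect [661.8 -18.9] [105.7   8.2] 82.7 pca 83.2
strap 115 [ 0.6083 -0.0114  0.1743] rect [607.9 -10.4] [15.2 64.6] 82.5 pca 172.4
bailL 33 [0.669  0.0193 0.1597] rect [669.1  17.3] [31.2  7.8] 81.6 pca -98.2
strap 0
```

```bash
python3 -m crank '[[0,1,0,0,0,0,0],[0,1,0,0,0,0,0],[0,0,0,0,0,0,0]]';python3 -m crank '[[0,1,0,0,0,0,0],[0,1,0,0,0,0,0],[0,0,0,0,0,0,0]]';python3 -m crank '[[0,1,0,0,0,0,0],[0,1,0,0,0,0,0],[0,0,0,0,0,0,0]]'
```

```text
time_s: 34.05
tcp_pos: [0.6987, -0.0416, 0.1635]
orientation: [0.0, 0.074, 0.997, 0.0]
wrist_force: [0.2, 0.2, -0.4]
gripper_width: -0.0
grasp_force: 0.2
time_s: 34.35
tcp_pos: [0.6987, -0.0395, 0.1635]
orientation: [0.0, 0.074, 0.997, 0.0]
wrist_force: [0.5, -0.2, -0.2]
gripper_width: 0.0003
grasp_force: 0.3
time_s: 34.65
tcp_pos: [0.6987, -0.0375, 0.1635]
orientation: [0.0, 0.074, 0.997, 0.0]
wrist_force: [0.3, -0.1, 0.3]
gripper_width: -0.0002
grasp_force: 0.3
```

Run:
```python
from h import *
c=camera("scene");W=cloud(c);fit(W,"bailL",.62,.7,-.09,.06,.15,.164);fit(W,"strap",.575,.64,-.03,.02,.165,.18);fit(W,"end",.68,.74,-.05,.03,.17,.192)
W=np.load("c_scene.npz")["W"];fit(W,"strap0",.575,.64,-.03,.02,.165,.18);fit(W,"end0",.68,.74,-.05,.03,.17,.192)
cv2.imwrite("pics/sc7.png",cv2.resize(c["pixels"][140:270,290:470,::-1],None,fx=4,fy=4))
```

```text
bailL 64 [ 0.6614 -0.0204  0.1604] rect [662.7 -11.6] [109.3   9.3] 84.0 pca -95.3
strap 111 [ 0.6069 -0.008   0.1743] rect [606.9  -7.1] [14.7 64.6] 84.1 pca 174.1
end 87 [ 0.6905 -0.03    0.1788] rect [691.3 -28.9] [40.7 26.5] 80.9 pca -93.8
strap0 112 [ 0.6071 -0.0125  0.1742] rect [608.1 -11.7] [16.9 63.5] 80.4 pca 171.7
end0 76 [ 0.7015 -0.0254  0.1786] rect [699.1 -23.7] [16.9 36.5] 82.0 pca 169.7
```

View pics/sc7.png

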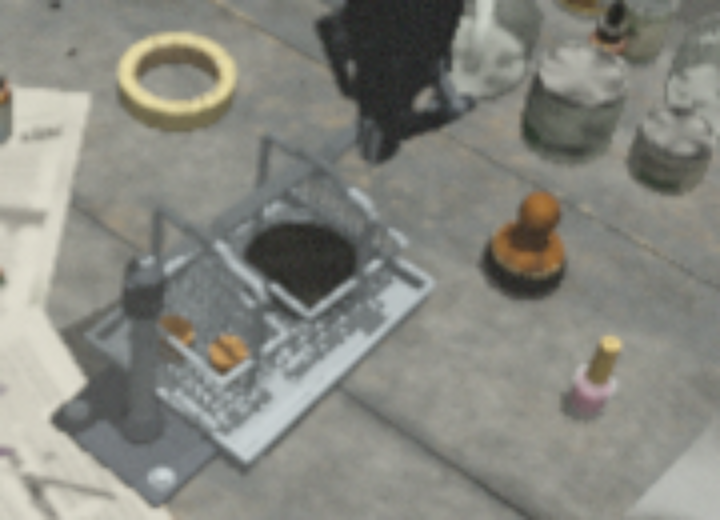

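The arm is already past where it was parked (-6° against -8°). The tray's edge suggests home is near -2.5°, so I'll keep pushing until the stop is felt.

```bash
python3 -m crank '[[0,2,0,0,0,0.5,0],[0,2,0,0,0,0.5,0],[0,2,0,0,0,0.5,0],[0,0,0,0,0,0,0]]';python3 -m crank '[[0,2,0,0,0,0.5,0],[0,1,0,0,0,0.5,0],[0,0,0,0,0,0,0]]';python3 -m crank '[[0,1,0,0,0,0.5,0],[0,1,0,0,0,0,0],[0,0,0,0,0,0,0]]';python3 -m crank '[[0,1,0,0,0,0,0],[0,1,0,0,0,0,0],[0,0,0,0,0,0,0]]'
python3 - <<'E'
from h import *
c=camera("scene");W=cloud(c);fit(W,"strap",.575,.64,-.03,.03,.165,.18)
W=np.load("c_top.npz")["W"].reshape(-1,3)
P=W[(W[:,0]>.51)&(W[:,0]<.77)&(abs(W[:,1]+.01)<.1)&(W[:,2]>.006)&(W[:,2]<.027)];print(len(P),cv2.minAreaRect((P[:,:2]*1000).astype('f')))
E
```

```text
time_s: 35.1
tcp_pos: [0.6987, -0.0311, 0.1635]
orientation: [0.0, 0.061, 0.998, 0.0]
wrist_force: [1.3, -0.3, -0.1]
gripper_width: 0.0001
grasp_force: 0.1
time_s: 35.4
tcp_pos: [0.6986, -0.0284, 0.1635]
orientation: [0.0, 0.052, 0.999, 0.0]
wrist_force: [1.0, -1.1, 0.0]
gripper_width: 0.0001
grasp_force: 0.2
time_s: 35.7
tcp_pos: [0.6986, -0.0266, 0.1635]
orientation: [0.0, 0.048, 0.999, 0.0]
wrist_force: [-0.4, -0.8, -0.4]
gripper_width: 0.0001
grasp_force: 0.3
time_s: 36.0
tcp_pos: [0.6987, -0.0245, 0.1635]
orientation: [0.0, 0.048, 0.999, 0.0]
wrist_force: [1.2, 0.2, 0.7]
gripper_width: -0.0004
grasp_force: 0.3
strap 109 [ 0.6073 -0.0011  0.1744] rect [607.6  -0.8] [16.4 64.9] 89.6 pca 178.0
1120 ((630.11767578125, -9.94317626953125), (184.62161254882812, 243.16397094726562), 88.29107666015625)
```

```bash
python3 -m crank '[[0,1,0,0,0,0,0],[0,1,0,0,0,0,0],[0,0,0,0,0,0,0]]';python3 -m crank '[[0,1,0,0,0,0,0],[0,1,0,0,0,0,0],[0,0,0,0,0,0,0]]';python3 -m crank '[[0,1,0,0,0,0,0],[0,0,0,0,0,0,0]]'
```

```text
time_s: 36.35
tcp_pos: [0.6987, -0.0225, 0.1635]
orientation: [0.0, 0.048, 0.999, -0.0]
wrist_force: [0.9, -0.7, 0.3]
gripper_width: -0.0003
grasp_force: 0.4
time_s: 36.65
tcp_pos: [0.6986, -0.0222, 0.1636]
orientation: [0.0, 0.049, 0.999, -0.001]
wrist_force: [1.8, -4.4, -0.9]
gripper_width: -0.0001
grasp_force: 2.1
time_s: 36.85
tcp_pos: [0.6986, -0.0221, 0.1636]
orientation: [0.0, 0.049, 0.999, -0.001]
wrist_force: [1.2, -6.9, -0.7]
gripper_width: -0.0
grasp_force: 3.0
```

Stop reached: the force is rising and the tool no longer moves. I'll back off, rise clear and check.

```bash
python3 -m crank '[[0,1,0,0,0,0,0],[0,0,0,0,0,0,0],[0,-4,0,0,0,0,0],[1,-12,0,0,0,0,0],[1,-12,0,0,0,0,0],[0,0,30,0,0,0,0],[0,0,50,0,0,0,0],[0,0,50,0,0,0,0],[0,-40,10,0,0,0,0],[0,-50,0,0,0,0,0],[0,-50,0,0,0,0,0],[0,0,0,0,0,0,0]]'
python3 - <<'E'
from h import *
print(observe()["wrist_force"])
for n in ("scene","top"):
    c=camera(n);W=cloud(c);fit(W,"bailL",.62,.7,-.09,.08,.15,.164);fit(W,"bailS",.53,.58,-.09,.08,.15,.164);fit(W,"strap",.575,.64,-.03,.03,.165,.18);fit(W,"tin",.3,.46,.05,.2,.05,.07)
    if n=="top": b=cv2.resize(c["pixels"][120:260,160:460,::-1],(780,364))
    else: a=cv2.resize(c["pixels"][150:265,250:450,::-1],None,fx=2,fy=2)
cv2.imwrite("pics/fin.png",np.vstack([b,np.hstack([a,np.zeros((a.shape[0],780-a.shape[1],3),np.uint8)])]))
E
```

```text
time_s: 38.05
tcp_pos: [0.6975, -0.1978, 0.3038]
orientation: [-0.0, 0.054, 0.999, -0.002]
wrist_force: [-0.5, -0.9, 0.6]
gripper_width: -0.0002
grasp_force: 0.0
[-0.49347477 -0.8717173   0.55468096]
bailL 62 [ 0.6624 -0.0095  0.1605] rect [663.1  -1.9] [  9.7 103.2] 0.3 pca -91.0
bailS 50 [ 0.5555 -0.0093  0.1603] rect [556.3  -0.8] [103.1   8.6] 88.2 pca -91.8
strap 109 [6.066e-01 2.000e-04 1.743e-01] rect [607.7   1.6] [16.3 64.5] 88.3 pca 179.2
tin 452 [0.3895 0.1353 0.0583] rect [390.4 135.7] [70.6 69.5] 4.3 pca -125.9
bailL 58 [ 0.6645 -0.0045  0.161 ] rect [665.   -3.5] [104.2   7.6] 88.7 pca -91.7
bailS 57 [0.5587 0.0032 0.1609] rect [ 5.58e+02 -4.00e-01] [103.1   8. ] 89.4 pca -91.6
strap 141 [ 0.6077 -0.0015  0.1743] rect [607.5  -1.6] [62.5 13.4] 1.1 pca 178.9
tin 530 [0.3919 0.1334 0.0578] rect [392.4 133.4] [67.3 68.1] 1.9 pca -98.7
```

View pics/fin.png

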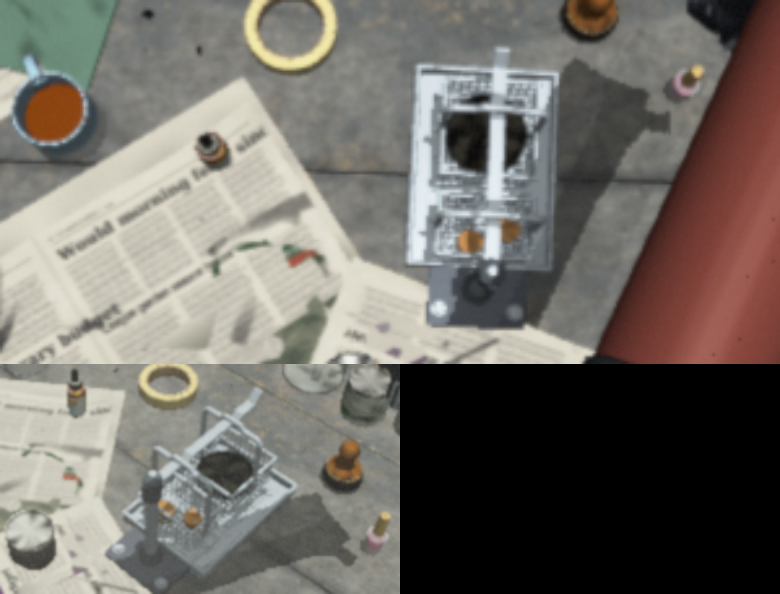

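The final picture shows both baskets level in their dips over the tray, around (480,150) and (490,235), with the corks and lid inside. The bystanders stand where they were and the gripper is clear.

```bash
python3 -c "
from station import *
print(close_job())"
```

```text
the job is handed in; nothing more can be done
None
```

Job handed in: the small basket hangs in the inner dip and the large one in the outer dip, upright with the corks and lid inside, and the arm is against its home stop over the tray, finished at about 38 s of the 72 s allowed with the tin, bottles and mug left where they stood.

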